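Start and close the threaded lid of a couverture canister

TASK

The red-handled lid is sitting loosely on the steel canister with its thread not yet caught. Without forcing it or lifting it off, turn it gently backward (anticlockwise seen from above) until you feel it drop a step into the start of the thread, then turn it forward (clockwise) until it is fully home against its stop, and let go. Do not disturb the bowl, the chocolate mould, the spatula or the timer.

Things in the scene. Friction and masses are not known exactly. Their poses are not given: they have to be found in the camera images.
- lid_grip (a point): Centre of the red bar grip on top of the loose round grey lid. The bar is 56 mm long (this point's x axis), 18 mm wide (y), 46 mm high (z, up); this point is half-way up, 23 mm above the lid's flat top and 52 mm above its lower edge. Grip the bar across its width from above. Lid 86 mm across, about 0.2 kg.
- lid_edge (a point): Centre of the lid's lower edge, level with the undersides of its pins. Height above neck: about 0 = pins loose on the level ledge, thread not caught; -9.5 mm = dropped into the thread start; then it sinks 4.7 mm more as it turns clockwise; -14.2 mm = fully home.
- neck (a point): On the canister's upright axis (z up), level with the ledge of the threaded neck, 115 mm above the table. Neck 60 mm across, top 10 mm above the ledge, 2 mm radial play to the pins. Its axes do NOT tell the angle of the thread. At the start the pins stand 10 to 60 degrees clockwise of the edge of the entry gap; the angle must be felt.
- canister: Steel canister with threaded neck, 96 mm across, fixed on a screwed-down base plate 124 mm across; origin at the centre of its underside on the table. Force between it and the lid must stay below 60 N (roughly 0.7 N m of twist against a stop).
- lid: The lid; origin on its axis at its lower edge, as lid_edge. Inside the lower edge of its skirt (24 mm deep inside) are three radial pins, 5 mm diameter (8 degrees wide), 120 degrees apart, which run in the canister's thread.
- bowl: Loose brown bowl, 116 mm across, 55 mm high, origin under its centre. Bystander.
- mould: Loose pale chocolate mould with orange bonbons, 110 x 150 x 24 mm, origin under its centre. Bystander.
- spatula: Loose spatula, 240 mm long, lying on the table. Bystander.
- timer: Loose yellow kitchen timer, 48 mm across, 46 mm high, origin under its centre. Bystander.
- gap_floor (a point): On the axis, at the height of the floor of the three entry gaps, 9.5 mm below the ledge (axes tell nothing). Clockwise from above each of the three thread starts has: a 27 degree gap; then a 70 degree channel under the ledge, falling 5 mm (4.1 mm per radian; 1.5 mm vertical play for a pin); then a 23 degree stop block. From gap to home is 68 to 88 degrees.
- block_top (a point): On the axis, at the height of the tops of the three stop blocks, 6 mm above the ledge (axes tell nothing). A block ends both channel and ledge: a pin turned clockwise on the ledge jams on it while still high; turned anticlockwise it falls into the gap, and farther anticlockwise it meets the block before.
Mind the look-alikes: they are no part of the job. Of the things shaped like the lid, the grey one is meant.

How it is judged:
By the outcome, as a careful person would: the job done as asked, in the order asked, and still so for the second after the job is handed in, with the robot touching nothing.
It also fails if it takes over 61 s, if anything falls off the work surface, if the arm or the gripper's body presses on something with over 40 N, if the wrist force passes 120 N, or if a joint passes its speed limit or range.

ROBOT

A 6-joint arm with a two-finger parallel gripper is mounted at the origin on the work surface. World frame = base frame: x ahead of the robot, y to its left, z up, the work surface at z = 0. Lengths are in mm, angles in degrees, forces in N, time in s.
With the tool pointing down it reaches from about 350 to 850 mm from the base axis. Payload 8.1 kg.
Tool frame: the origin (TCP) lies at the very end of the fingers, on their centre line; the grasp point (between the pads) lies 19 mm behind it; z points along the fingers, y is the direction in which the jaws open and shut (so a half turn about z gives the same grasp; the last joint's range is limited). The gripper opens to 85 mm and grips with 20 to 120 N. Pads are 22 mm wide; open, the fingers measure 114 mm over their backs; the gripper's body (76 mm by 85 mm) begins 54 mm behind the grasp point. The pads swing forward as they close: fully open they stand 13 mm farther back than shut.
Start: joints at [-70.439, 7.471, 85.268, -0, 87.261, -4.893], TCP at [248.396, -546.173, 231.292] pointing down, gripper open.
Joint ranges: [-169.43, 169.43], [-51.17, 129.36], [1.28, 143.12], [-76.62, 256.62], [0, 156.53], [-152.29, 152.29]. Speed limits (degrees/s): [136.94, 136.94, 159.86, 180, 180, 180].

INTERFACE

Orientations are given as [roll, pitch, yaw] about the fixed x, y, z axes, in that order (R = Rz(yaw) Ry(pitch) Rx(roll)).
In Python, from bench import sensors, viewer, job gives the robot as it stands.
- The arm moves only by the shell command python3 -m pendant 'ROWS' [FORCE]. ROWS is JSON, one flat list of numbers, 5 for each row, row after row: the shift along the world's x, y, z in mm, then the turn about the world's z in rad, then the finger opening in mm, from 0 to 85.4. In form: [x, y, z, twist, hand, x, y, z, twist, hand, ...]. A call has 1 to 12 rows; each row shifts and turns the pose as measured when the row begins; what a row does not reach is not made up. A row lasts 1/12 s, in which the tool goes at most 41.7 mm and 7.16 degrees, less where a joint would pass 70% of its speed; a pose out of reach is approached as far as the arm can. A call with a gripper value outside its range is refused whole. The fingers move at their own pace and stop on an object; FORCE is the grip in N (left out, the last holds). Time passes only in rows, so rows that do not move let the fingers close. It gives the time, the measured TCP pose, the force and the opening at its end, in the units of the state.
- sensors.sense(): the state, without advancing time (a new reading comes with each control period).
- viewer.snapshot(name): name is "scene" or "top" or "wrist"; returns a dict with "frame" (420x560x3 uint8, blue, green, red), "z_map" (420x560 float32, mm along the optical axis (not along the pixel's ray), 0 where there is no reading), "fx", "fy", "cx", "cy" (pixels), "view" (4x4, takes a point from world to camera coordinates). Camera axes: x right, y down, z forward; pixel columns grow to the right and rows downward; lengths in mm; the calibration is good to about 2 mm. The wrist camera is an equidistant fisheye: a pixel r from the principal point sees the ray r / f radians off the axis. A picture is of the moment at which its call begins.
- job.hand_in(): hands the job in, once; it reports no verdict.
The state is a dict: "time": time; "joint_pos": joint angles; "qd": joint speeds; "joint_efforts": joint torques, N m; "tool_pos": TCP position; "tcp_rot": TCP orientation; "ft_force": force on the tool from outside, world axes, zero at the start; "wrist_torque": the same for the moment, N m; "finger_gap": finger opening in mm.
Only numpy, scipy, OpenCV 4.12 (cv2) and the standard library are available. Lean on these libraries where they do the work, as an engineer would, in place of code of your own. Each camera call takes 0.05 s, during which the arm holds its last target.

## Working session

There is one attempt and no reset: what is moved stays moved. The work goes in short steps, Python scripts to look and compute and a shell command to move; the robot and the scene stay as the last step left them, time stands still between calls to the robot, and variables do not carry over. Pictures are saved under pics/ and viewed, and the job is handed in when it is done.

```bash
ls; mkdir -p pics; python3 - <<'E'
from bench import sensors, viewer
import cv2,numpy as np
print(sensors.sense())
for n in ["scene","top"]:
    s=viewer.snapshot(n); cv2.imwrite(f"pics/{n}0.png",s["frame"]); np.savez(f"pics/{n}0.npz",**s)
    print(n,s["fx"],s["cx"],s["cy"],np.round(s["view"],3).tolist())
E
```

```text
pics
{'time': 0.0, 'joint_pos': array([-7.04377002e+01,  7.51525097e+00,  8.53299835e+01,  1.03804161e-03,
        8.72615488e+01, -4.89397380e+00]), 'qd': array([-0.02222686,  0.05877992,  0.00550072, -0.01671157,  0.01459983,
       -0.01947176]), 'joint_efforts': array([ 9.36983160e-04, -5.69400036e+01, -5.00550056e+01, -1.88488621e-04,
        1.50173652e-02, -1.68577547e-06]), 'tool_pos': array([ 248.2306574 , -545.63447165,  230.23619567]), 'tcp_rot': array([-1.79893694e+02, -1.01428842e-02,  2.44562136e+01]), 'ft_force': array([-0.11938662, -0.86097852, -0.41780041]), 'wrist_torque': array([ 0.01020772, -0.0066711 ,  0.00317997]), 'finger_gap': 85.2869976771201}
scene 462.4755029753411 274.8559153154722 206.74632661929846 [[-0.526, 0.851, 0.018, 215.662], [0.546, 0.354, -0.759, -256.984], [-0.652, -0.389, -0.651, 1623.578], [0.0, 0.0, 0.0, 1.0]]
top 479.50092753236476 284.8638928004873 207.08592313369036 [[-0.001, -1.0, -0.017, 98.309], [-0.995, 0.002, -0.096, 570.078], [0.096, 0.016, -0.995, 1349.667], [0.0, 0.0, 0.0, 1.0]]
```

View pics/scene0.png

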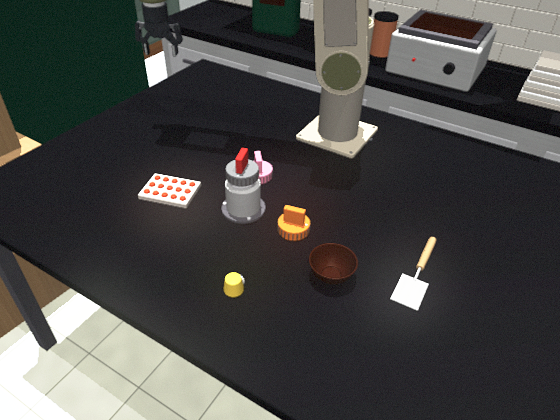

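View pics/top0.png

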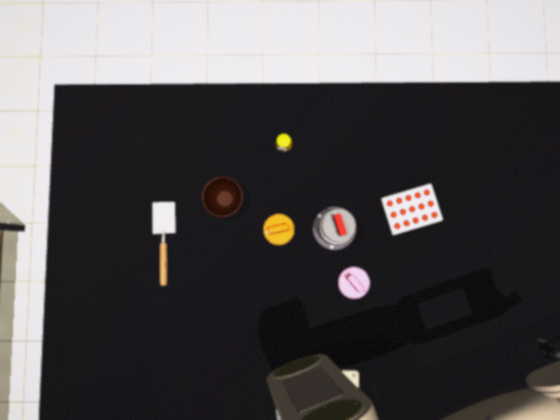

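The scene view shows the red bar at about (241,160) on the grey lid. In the top view it is at about (340,224), with an orange look-alike to its left and a pink one below. Next I'll measure the bar's position and yaw.

```bash
cat > h.py <<'E'
import cv2,numpy as np
def ray(s,u,v):
    V=np.array(s["view"]);R=V[:3,:3];t=V[:3,3]
    d=np.array([(u-s["cx"])/s["fx"],(v-s["cy"])/s["fy"],1.0])
    return -R.T@t, R.T@d
def plane(s,u,v,z):
    o,d=ray(s,u,v); return o+d*(z-o[2])/d[2]
def pts(s,m):
    v,u=np.nonzero(m&(s["z_map"]>0)); o,_=ray(s,0,0)
    return np.array([o+ray(s,a,b)[1]*s["z_map"][b,a] for a,b in zip(u,v)]),u,v
def red(s,c,w):
    f=s["frame"].astype(int);m=(f[...,2]>110)&(f[...,1]<70)&(f[...,0]<70)
    k=np.zeros_like(m);k[c[1]-w:c[1]+w,c[0]-w:c[0]+w]=1
    return m&k
E
python3 - <<'E'
from h import *
for n,c in [("top",(340,224)),("scene",(241,160))]:
    s=dict(np.load(f"pics/{n}0.npz")); m=red(s,c,22)
    P,u,v=pts(s,m); print(n,len(P),"zrange",np.percentile(P[:,2],[2,50,98]))
    T=P[P[:,2]>np.percentile(P[:,2],95)-6]; r=cv2.minAreaRect(T[:,:2].astype(np.float32)); print("top face",len(T),T.mean(0),r)
    if n=="top":
        r=cv2.minAreaRect(np.c_[u,v].astype(np.float32)); print(r,[plane(s,*q,190)[:2].round(1) for q in cv2.boxPoints(r)], plane(s,*r[0],188))
    # lid grey top
    f=s["frame"]; 
    allm=np.zeros(f.shape[:2],bool); allm[c[1]-50:c[1]+70,c[0]-50:c[0]+50]=1
    P,u,v=pts(s,allm); 
    for lo,hi in [(138,151)]:
        q=P[(P[:,2]>lo)&(P[:,2]<hi)]; print("z",lo,hi,len(q),q.mean(0),cv2.minEnclosingCircle(q[:,:2].astype(np.float32)), np.median(q[:,2]))
E
```

```text
top 125 zrange [175.15418866 189.35465966 194.124195  ]
top face 85 [509.85727202 -42.334753   190.76487679] ((510.991455078125, -41.732322692871094), (48.5235595703125, 14.217720985412598), 16.81666374206543)
((338.6676025390625, 224.29458618164062), (19.33614730834961, 6.5434112548828125), 72.89727020263672) [array([531.7, -26.1]), array([536.6, -42. ]), array([489.9, -55.7]), array([485.1, -39.9])] [510.90299938 -41.12661787 188.        ]
z 138 151 652 [509.85851144 -42.59658991 143.71257794] ((510.54351806640625, -43.76778793334961), 43.82490921020508) 143.72886687736116
scene 159 zrange [145.14545938 168.9008505  188.81236772]
top face 37 [517.36650568 -39.53225092 185.39900075] ((511.290283203125, -43.74711990356445), (57.12345504760742, 18.004898071289062), 17.06092071533203)
z 138 151 416 [517.56516517 -38.36336477 143.23719011] ((509.57904052734375, -44.710262298583984), 45.7812385559082) 143.13414582703587
```

The bar centre is at about (511, -43), yaw 17°, with its top at z≈190. The tool yaw of 17° (j6≈68°) leaves room for the whole turn both ways. Moving over it now.

```bash
python3 -m pendant '[18,35,2,-0.011,85,18,35,2,-0.011,85,18,35,2,-0.011,85,18,35,2,-0.011,85,18,35,2,-0.011,85,18,35,2,-0.011,85,18,35,2,-0.011,85,18,35,2,-0.011,85,18,35,2,-0.011,85,18,35,2,-0.011,85,18,35,2,-0.011,85,18,35,2,-0.011,85]' 30
```

```text
time: 1.1
tool_pos: [461.8, -109.6, 246.7]
tcp_rot: [-179.3, 0.2, 15.8]
ft_force: [-0.2, 0.1, 0.7]
finger_gap: 85.2
```

```bash
python3 -m pendant '[20,28,0,0.01,85,20,25,0,0.01,85,8,10,0,0,85,0,0,0,0,85]'; python3 - <<'E'
from bench import sensors, viewer
import cv2,numpy as np
for n in ["wrist","top"]:
    s=viewer.snapshot(n); cv2.imwrite(f"pics/{n}1.png",s["frame"]); np.savez(f"pics/{n}1.npz",**s)
    if n=="wrist": print(s["fx"],s["cx"],s["cy"],np.round(s["view"],3).tolist())
q=sensors.sense();print(q["tool_pos"],q["tcp_rot"],q["ft_force"],q["wrist_torque"])
E
```

```text
time: 1.43
tool_pos: [512.7, -35.0, 246.0]
tcp_rot: [-179.2, 0.2, 17.4]
ft_force: [0.7, -0.6, -0.9]
finger_gap: 85.1
325.19226210127806 271.4484143042532 208.4572255909332 [[0.297, -0.955, -0.014, -181.42], [-0.914, -0.289, 0.286, 416.374], [-0.277, -0.072, -0.958, 532.342], [0.0, 0.0, 0.0, 1.0]]
[511.57665172 -37.10081536 245.87727461] [-179.20273811    0.2486332    17.27097129] [ 0.55791345  0.06078222 -0.5338716 ] [ 0.01099858 -0.01670888  0.03871615]
```

View pics/wrist1.png

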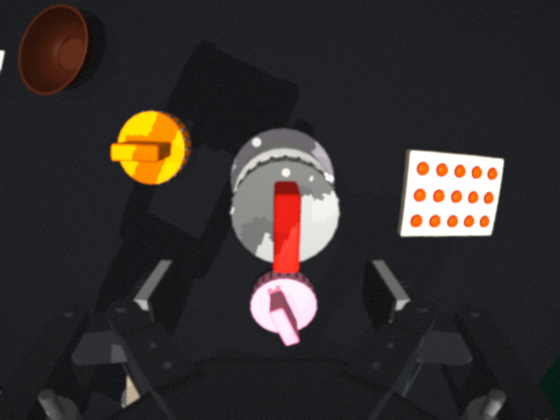

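The wrist view shows the red bar upright in the image at about (287,185)–(287,270), between the fingers at x≈153 and x≈385. I'll cast rays from this close view to refine the position.

```bash
python3 - <<'E'
from h import *
s=dict(np.load("pics/wrist1.npz"));f=s["frame"].astype(int)
V=s["view"];R=V[:3,:3];o=-R.T@V[:3,3]
def fr(u,v):
    x,y=(u-s["cx"]),(v-s["cy"]);r=np.hypot(x,y);th=r/s["fx"]
    d=np.array([x/r*np.sin(th),y/r*np.sin(th),np.cos(th)]);return R.T@d, d
m=(f[...,2]>110)&(f[...,1]<70)&(f[...,0]<70); m[:150]=0;m[300:]=0;m[:,:230]=0;m[:,340:]=0
v,u=np.nonzero(m);T=[]
for a,b in zip(u,v):
    d,dc=fr(a,b);z=s["z_map"][b,a]
    if z>0:T.append(o+d*z/dc[2])
T=np.array(T);print(len(T),np.percentile(T[:,2],[2,50,98]))
Q=T[T[:,2]>184];r=cv2.minAreaRect(Q[:,:2].astype(np.float32));print(len(Q),Q.mean(0),r)
# ray to z=190 plane for same px
E
```

```text
2194 [152.35474377 189.95587476 191.37204461]
1913 [511.99071018 -43.21181699 189.98132205] ((510.3203125, -44.58131408691406), (55.52656555175781, 17.843673706054688), 16.628673553466797)
```

```bash
python3 -m pendant '[0,-4,0,-0.005,85,0,-2,-15,-0.005,85,0,0,-20,0,85,0,0,-15,0,85,0,0,-10,0,85,0,0,0,0,85,0,0,0,0,85]'; python3 -c "
from bench import sensors
q=sensors.sense();print(q['tool_pos'],q['tcp_rot'],q['ft_force'],q['wrist_torque'])"
```

```text
time: 2.12
tool_pos: [508.3, -52.8, 184.7]
tcp_rot: [-179.4, 0.3, 16.0]
ft_force: [0.8, -0.3, 0.3]
finger_gap: 85.0
[508.26453619 -52.77679248 184.66722697] [-179.38308717    0.25862632   16.00313061] [ 0.81582736 -0.34084342  0.31453786] [0.01175407 0.02890791 0.02929103]
```

```bash
python3 -m pendant '[0,0,0,0,85,0,0,0,0,85]'; python3 -m pendant '[2.5,9,0,0.01,85]';python3 -m pendant '[0,0,0,0,85]';python3 -m pendant '[0,0,0,0,85]'
```

```text
time: 2.28
tool_pos: [508.2, -54.1, 185.8]
tcp_rot: [-179.4, 0.2, 15.9]
ft_force: [-0.1, -0.4, -0.1]
finger_gap: 85.3
time: 2.37
tool_pos: [511.0, -46.1, 186.8]
tcp_rot: [-179.5, 0.2, 16.4]
ft_force: [-0.1, 0.9, 0.8]
finger_gap: 85.2
time: 2.45
tool_pos: [511.8, -45.0, 187.7]
tcp_rot: [-179.5, 0.1, 16.4]
ft_force: [-0.2, -0.8, 0.3]
finger_gap: 85.4
time: 2.53
tool_pos: [512.3, -44.7, 188.4]
tcp_rot: [-179.5, 0.0, 16.5]
ft_force: [-0.6, -0.3, -0.3]
finger_gap: 84.8
```

```bash
python3 -m pendant '[-0.5,0.5,-12,0.002,85,-0.5,0.5,-12,0.002,85,0,0.5,-7,0,85,0,0,-2,0,85]';python3 -m pendant '[0,0,0,0,85]';python3 -m pendant '[0,0,0,0,85]'
```

```text
time: 2.87
tool_pos: [512.3, -42.2, 153.6]
tcp_rot: [-179.6, -0.1, 16.9]
ft_force: [-0.6, -0.6, -0.5]
finger_gap: 85.3
time: 2.95
tool_pos: [511.3, -42.0, 152.0]
tcp_rot: [-179.5, -0.0, 16.9]
ft_force: [-0.1, 0.6, 0.1]
finger_gap: 85.2
time: 3.03
tool_pos: [510.7, -41.9, 151.1]
tcp_rot: [-179.5, 0.1, 16.9]
ft_force: [0.1, -0.0, -0.1]
finger_gap: 85.0
```

```bash
python3 -m pendant '[0,-1,3,0,60,0,-0.5,0.5,0,40,0,0,0.3,0,30]' 30;python3 -m pendant '[0,0,0,0,24]';python3 -m pendant '[0,0,0,0,21]'
```

```text
time: 3.28
tool_pos: [510.6, -43.7, 155.3]
tcp_rot: [-179.5, 0.1, 16.9]
ft_force: [-0.1, -0.9, -0.3]
finger_gap: 50.9
time: 3.37
tool_pos: [511.0, -43.9, 155.9]
tcp_rot: [-179.5, 0.1, 16.8]
ft_force: [-0.5, -0.2, 0.2]
finger_gap: 38.4
time: 3.45
tool_pos: [511.2, -44.0, 156.3]
tcp_rot: [-179.5, 0.0, 16.8]
ft_force: [-0.5, 0.2, 0.4]
finger_gap: 25.4
```

```bash
python3 - <<'E'
from bench import sensors, viewer
import cv2,numpy as np
s=viewer.snapshot("wrist"); cv2.imwrite(f"pics/wrist2.png",s["frame"])
E
```

```text
(no output)
```

View pics/wrist2.png

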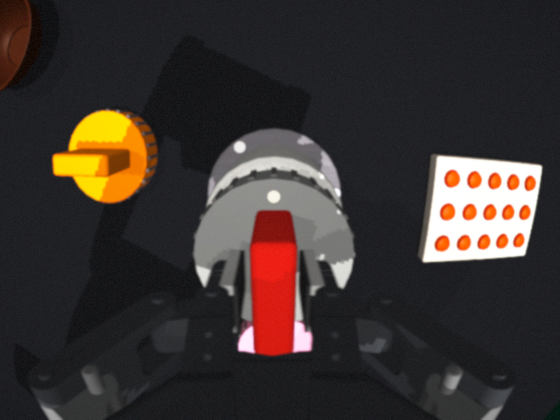

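The bar (x≈273) is centred between the pads at x≈237 and x≈310. Closing.

```bash
python3 -m pendant '[0,0,-0.8,0,12]' 40; python3 -m pendant '[0,0,-0.3,0,12]';python3 -m pendant '[0,0,0,0,12]';python3 -m pendant '[0,0,0,0,12]';python3 -c "
from bench import sensors
q=sensors.sense();print(q['tool_pos'],q['tcp_rot'],q['ft_force'],q['wrist_torque'])"
```

```text
time: 3.58
tool_pos: [511.6, -43.9, 156.2]
tcp_rot: [-179.5, -0.0, 16.8]
ft_force: [-2.7, 0.6, 6.5]
finger_gap: 17.2
time: 3.67
tool_pos: [511.7, -43.9, 156.3]
tcp_rot: [-179.5, -0.0, 16.8]
ft_force: [-2.7, 0.4, 2.5]
finger_gap: 17.5
time: 3.75
tool_pos: [511.6, -43.8, 156.4]
tcp_rot: [-179.5, -0.0, 16.8]
ft_force: [-0.7, 0.5, 0.3]
finger_gap: 17.2
time: 3.83
tool_pos: [511.6, -43.8, 156.4]
tcp_rot: [-179.5, -0.0, 16.8]
ft_force: [0.2, 0.5, 1.4]
finger_gap: 17.5
[511.55175617 -43.84386291 156.35938329] [-1.79539148e+02 -4.30240093e-02  1.68488144e+01] [0.15528311 0.46637365 1.39410028] [ 0.06759201  0.10966104 -0.02179207]
```

```bash
for i in 1; do python3 -m pendant '[0,0,-0.5,0,12]'; done; python3 -m pendant '[0,0,-0.5,0.03,12]';python3 -m pendant '[0,0,-0.5,0.03,12]';python3 -m pendant '[0,0,-0.5,0.03,12]';python3 -c "
from bench import sensors
q=sensors.sense();print(q['tool_pos'],q['tcp_rot'],q['ft_force'],q['wrist_torque'])"
```

```text
time: 3.92
tool_pos: [511.7, -43.9, 156.2]
tcp_rot: [-179.6, -0.1, 16.9]
ft_force: [-4.2, 1.3, 7.8]
finger_gap: 17.5
time: 4.0
tool_pos: [511.9, -44.0, 156.2]
tcp_rot: [-179.6, -0.1, 18.5]
ft_force: [-2.6, -0.6, 5.5]
finger_gap: 17.4
time: 4.08
tool_pos: [512.2, -44.2, 156.3]
tcp_rot: [-179.6, -0.1, 20.3]
ft_force: [-1.0, 0.3, 4.8]
finger_gap: 17.5
time: 4.17
tool_pos: [512.5, -44.2, 156.2]
tcp_rot: [-179.6, -0.2, 22.1]
ft_force: [-1.4, -0.0, 5.0]
finger_gap: 17.8
[512.48265641 -44.21859137 156.23487323] [-1.79634241e+02 -1.60571066e-01  2.21029259e+01] [-1.40249758 -0.01850083  5.03534521] [ 0.10904658  0.38180206 -0.14551152]
```

```bash
for i in 1; do :; done; python3 -m pendant '[-0.5,0.2,-0.5,0.03,12,-0.5,0.2,-0.5,0.03,12]';python3 -m pendant '[-0.3,0,-0.5,0.03,12,-0.3,0,-0.5,0.03,12]';python3 -m pendant '[-0.3,0,-0.5,0.03,12,-0.3,0,-0.5,0.03,12]';python3 -c "
from bench import sensors
q=sensors.sense();print(q['wrist_torque'])"
```

```text
time: 4.33
tool_pos: [512.5, -43.9, 156.3]
tcp_rot: [-179.7, -0.3, 25.7]
ft_force: [-1.0, 1.8, 5.0]
finger_gap: 17.0
time: 4.5
tool_pos: [512.7, -43.6, 156.3]
tcp_rot: [-179.7, -0.4, 29.3]
ft_force: [-0.7, 2.3, 4.6]
finger_gap: 18.1
time: 4.67
tool_pos: [512.9, -43.1, 156.3]
tcp_rot: [-179.8, -0.5, 32.9]
ft_force: [-0.9, 0.9, 5.1]
finger_gap: 17.5
[ 0.35294459  0.34553052 -0.15124004]
```

```bash
python3 -m pendant '[-0.8,-0.3,-0.5,0.03,12,-0.8,-0.3,-0.5,0.03,12]';python3 -m pendant '[-0.5,-0.3,-0.5,0.03,12,-0.5,-0.2,-0.5,0.03,12]';python3 -m pendant '[-0.5,-0.2,-0.5,0.03,12,-0.5,-0.2,-0.5,0.03,12]';python3 -c "
from bench import sensors
q=sensors.sense();print(q['wrist_torque'])"
```

```text
time: 4.83
tool_pos: [512.3, -43.1, 156.4]
tcp_rot: [-179.8, -0.7, 36.5]
ft_force: [0.0, 2.1, 4.1]
finger_gap: 17.8
time: 5.0
tool_pos: [512.1, -43.0, 156.4]
tcp_rot: [-179.8, -0.8, 40.1]
ft_force: [-1.3, 2.4, 6.0]
finger_gap: 17.8
time: 5.17
tool_pos: [512.1, -42.6, 156.5]
tcp_rot: [-179.9, -1.0, 43.7]
ft_force: [0.2, 2.7, 4.4]
finger_gap: 17.7
[ 0.48813615  0.21004025 -0.12751137]
```

```bash
python3 -m pendant '[-0.2,0.1,-0.5,0.03,12,-0.2,0.1,-0.5,0.03,12]';python3 -m pendant '[-0.2,0.1,-0.5,0.03,12,-0.2,0.1,-0.5,0.03,12]';python3 -m pendant '[-0.2,0,-0.5,0.03,12,-0.2,0,-0.5,0.03,12]';python3 -c "
from bench import sensors
q=sensors.sense();print(q['wrist_torque'])"
```

```text
time: 5.33
tool_pos: [512.4, -41.8, 156.5]
tcp_rot: [-179.9, -1.1, 47.3]
ft_force: [-2.1, 2.6, 4.9]
finger_gap: 17.3
time: 5.5
tool_pos: [512.2, -41.4, 156.4]
tcp_rot: [-179.9, -1.1, 50.9]
ft_force: [-1.7, -0.2, 5.5]
finger_gap: 17.2
time: 5.67
tool_pos: [512.0, -41.3, 156.3]
tcp_rot: [-179.9, -1.2, 54.5]
ft_force: [-2.5, 0.8, 6.7]
finger_gap: 17.6
[ 0.18983683  0.76679408 -0.31514931]
```

```bash
python3 -m pendant '[-0.3,-0.4,-0.5,0.03,12]';python3 -m pendant '[-0.3,-0.4,-0.5,0.03,12]';python3 -m pendant '[-0.3,-0.4,-0.5,0.03,12]';python3 -m pendant '[-0.3,-0.3,-0.5,0.03,12]';python3 -c "
from bench import sensors
q=sensors.sense();print(q['wrist_torque'])"
```

```text
time: 5.75
tool_pos: [511.8, -41.5, 156.4]
tcp_rot: [-179.9, -1.2, 56.3]
ft_force: [-0.6, 1.6, 2.8]
finger_gap: 17.6
time: 5.83
tool_pos: [511.6, -41.8, 156.0]
tcp_rot: [-179.9, -1.2, 58.1]
ft_force: [0.2, 0.1, -1.3]
finger_gap: 17.1
time: 5.92
tool_pos: [511.3, -42.2, 155.3]
tcp_rot: [-179.9, -1.2, 59.9]
ft_force: [-0.4, 0.2, -2.7]
finger_gap: 17.4
time: 6.0
tool_pos: [510.8, -42.5, 154.3]
tcp_rot: [-179.9, -1.2, 61.7]
ft_force: [-0.2, -0.1, -1.5]
finger_gap: 17.6
[-0.04901293  0.02291419  0.0436767 ]
```

The force vanished at yaw ≈58°, so the lid is dropping into the gap. I'll turn a touch more and lower.

```bash
python3 -m pendant '[0,-0.2,-1,0.03,12]';python3 -m pendant '[0,-0.2,-1.5,0.02,12]';python3 -m pendant '[0,-0.2,-1.5,0,12]';python3 -m pendant '[0,0,-1.5,0,12]';python3 -c "
from bench import sensors
q=sensors.sense();print(q['wrist_torque'])"
```

```text
time: 6.08
tool_pos: [510.5, -42.8, 152.7]
tcp_rot: [-179.9, -1.2, 63.5]
ft_force: [-0.3, 0.9, -1.5]
finger_gap: 17.7
time: 6.17
tool_pos: [510.3, -42.9, 150.6]
tcp_rot: [-179.9, -1.2, 64.8]
ft_force: [1.0, 0.9, -2.0]
finger_gap: 17.3
time: 6.25
tool_pos: [510.1, -43.1, 148.5]
tcp_rot: [-179.8, -1.2, 64.8]
ft_force: [-0.0, 0.9, -2.4]
finger_gap: 17.8
time: 6.33
tool_pos: [510.1, -43.1, 146.8]
tcp_rot: [-179.8, -1.2, 64.8]
ft_force: [-3.5, 2.1, 14.1]
finger_gap: 17.1
[ 0.19756572  0.7758567  -0.08927843]
```

It dropped 9.6 mm to the gap floor. Now forward (clockwise), with light downward pressure.

```bash
python3 -m pendant '[0,0,0,-0.02,12]';python3 -m pendant '[0,0,-0.3,-0.03,12]';python3 -m pendant '[0,0,-0.3,-0.03,12]';python3 -m pendant '[0,0,-0.3,-0.03,12]';python3 -m pendant '[0,0,-0.3,-0.03,12]';python3 -c "
from bench import sensors
q=sensors.sense();print(q['wrist_torque'])"
```

```text
time: 6.42
tool_pos: [510.3, -43.3, 147.0]
tcp_rot: [-179.9, -1.2, 63.6]
ft_force: [-0.9, -2.1, 2.8]
finger_gap: 17.6
time: 6.5
tool_pos: [510.6, -43.6, 147.1]
tcp_rot: [-179.9, -1.1, 61.8]
ft_force: [-0.8, -1.4, 2.6]
finger_gap: 17.6
time: 6.58
tool_pos: [510.8, -44.1, 147.1]
tcp_rot: [-180.0, -1.1, 59.9]
ft_force: [-1.4, -2.4, 2.0]
finger_gap: 17.5
time: 6.67
tool_pos: [511.0, -44.7, 147.1]
tcp_rot: [180.0, -1.1, 58.1]
ft_force: [-1.2, -2.6, 0.9]
finger_gap: 17.6
time: 6.75
tool_pos: [511.1, -45.3, 147.1]
tcp_rot: [179.9, -1.0, 56.2]
ft_force: [-1.4, -2.7, 3.2]
finger_gap: 17.5
[-0.46285175  0.34885681  0.09385304]
```

```bash
python3 -m pendant '[0,0.5,-0.5,-0.03,12]';python3 -m pendant '[0,0.5,-0.5,-0.03,12]';python3 -m pendant '[0,0.5,-0.5,-0.03,12]';python3 -m pendant '[0,0.5,-0.5,-0.03,12]';python3 -m pendant '[0,0.4,-0.5,-0.03,12]';python3 -c "
from bench import sensors
q=sensors.sense();print(q['wrist_torque'])"
```

```text
time: 6.83
tool_pos: [511.3, -45.6, 147.0]
tcp_rot: [179.9, -1.0, 54.3]
ft_force: [-1.5, -3.4, 3.6]
finger_gap: 17.6
time: 6.92
tool_pos: [511.6, -45.9, 147.0]
tcp_rot: [179.8, -0.9, 52.5]
ft_force: [-1.9, -4.0, 4.0]
finger_gap: 17.7
time: 7.0
tool_pos: [511.7, -46.2, 147.0]
tcp_rot: [179.7, -0.9, 50.6]
ft_force: [-1.6, -3.5, 4.2]
finger_gap: 17.5
time: 7.08
tool_pos: [511.9, -46.6, 147.1]
tcp_rot: [179.6, -0.8, 48.7]
ft_force: [-3.0, -3.7, 3.9]
finger_gap: 17.2
time: 7.17
tool_pos: [511.8, -46.9, 147.1]
tcp_rot: [179.6, -0.7, 46.9]
ft_force: [-2.6, -1.0, 5.0]
finger_gap: 17.5
[-0.20123304  0.92861248  0.20538251]
```

```bash
python3 -m pendant '[0,0.7,-0.6,-0.03,12]';python3 -m pendant '[0,0.7,-0.6,-0.03,12]';python3 -m pendant '[0,0.7,-0.6,-0.03,12]';python3 -c "
from bench import sensors,viewer
import cv2
q=sensors.sense();print(q['wrist_torque'])
cv2.imwrite('pics/s3.png',cv2.resize(viewer.snapshot('scene')['frame'][110:240,180:310],(780,600*780//780)))"
```

```text
time: 7.25
tool_pos: [511.8, -46.8, 147.0]
tcp_rot: [179.5, -0.7, 45.0]
ft_force: [-1.0, -1.7, 2.8]
finger_gap: 17.8
time: 7.33
tool_pos: [512.0, -46.6, 146.9]
tcp_rot: [179.5, -0.7, 43.1]
ft_force: [-1.8, -2.4, 3.5]
finger_gap: 17.4
time: 7.42
tool_pos: [512.0, -46.5, 146.7]
tcp_rot: [179.4, -0.6, 41.3]
ft_force: [-1.8, -1.9, 3.6]
finger_gap: 17.5
[-0.54861164  0.64202185  0.0932521 ]
```

View pics/s3.png

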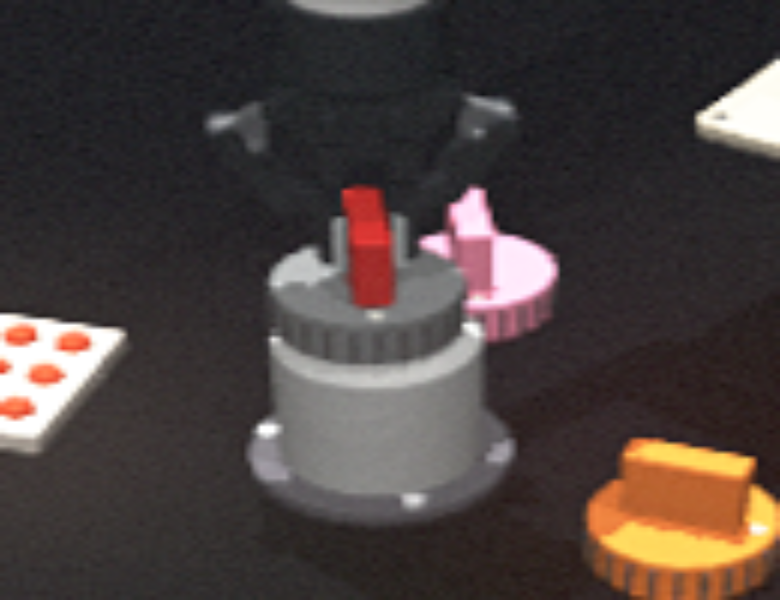

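The close-up shows the lid low and roughly level on the canister, with no visible neck gap. It is starting to sink as it turns, so I'll continue.

```bash
python3 -m pendant '[-0.2,0.7,-0.7,-0.03,12,-0.2,0.7,-0.7,-0.03,12]';python3 -m pendant '[-0.2,0.7,-0.7,-0.03,12,-0.2,0.7,-0.7,-0.03,12]';python3 -m pendant '[-0.2,0.5,-0.7,-0.03,12,-0.2,0.5,-0.7,-0.03,12]';python3 -c "
from bench import sensors
q=sensors.sense();print(q['wrist_torque'])"
```

```text
time: 7.63
tool_pos: [512.0, -46.4, 146.5]
tcp_rot: [179.3, -0.6, 37.6]
ft_force: [-2.9, -4.2, 4.4]
finger_gap: 17.5
time: 7.8
tool_pos: [511.9, -46.6, 146.3]
tcp_rot: [179.1, -0.5, 34.0]
ft_force: [-2.8, -4.0, 5.5]
finger_gap: 17.4
time: 7.97
tool_pos: [511.6, -46.8, 146.1]
tcp_rot: [179.0, -0.5, 30.4]
ft_force: [-1.8, -1.6, 4.0]
finger_gap: 17.4
[-0.24928159  0.62965563  0.144262  ]
```

```bash
python3 -m pendant '[-0.2,0.9,-0.9,-0.03,12,-0.2,0.9,-0.9,-0.03,12]';python3 -m pendant '[-0.2,0.9,-0.9,-0.03,12,-0.2,0.9,-0.9,-0.03,12]';python3 -m pendant '[-0.2,0.8,-0.9,-0.03,12,-0.2,0.8,-0.9,-0.03,12]';python3 -c "
from bench import sensors
q=sensors.sense();print(q['wrist_torque'])"
```

```text
time: 8.13
tool_pos: [511.6, -46.4, 145.8]
tcp_rot: [178.8, -0.5, 26.7]
ft_force: [-3.1, -3.7, 7.0]
finger_gap: 17.1
time: 8.3
tool_pos: [511.7, -46.2, 145.7]
tcp_rot: [178.6, -0.5, 23.1]
ft_force: [-2.2, -4.7, 5.6]
finger_gap: 17.5
time: 8.47
tool_pos: [511.7, -46.1, 145.5]
tcp_rot: [178.4, -0.5, 19.5]
ft_force: [-1.7, -2.5, 6.0]
finger_gap: 17.4
[-0.35849132  0.63403131  0.11298452]
```

```bash
python3 -m pendant '[-0.2,0,-0.9,-0.03,12,-0.2,0,-0.9,-0.03,12]';python3 -m pendant '[-0.2,0,-0.9,-0.03,12,-0.2,0,-0.9,-0.03,12]';python3 -c "
from bench import sensors
q=sensors.sense();print(q['wrist_torque'])"
```

```text
time: 8.63
tool_pos: [511.6, -46.8, 145.1]
tcp_rot: [178.4, -0.5, 15.9]
ft_force: [-4.0, -1.2, 5.0]
finger_gap: 17.5
time: 8.8
tool_pos: [511.2, -47.0, 144.7]
tcp_rot: [178.3, -0.5, 12.3]
ft_force: [-4.1, 0.0, 7.6]
finger_gap: 17.0
[0.24724854 1.01389429 0.23686109]
```

```bash
python3 -m pendant '[0,0,-0.9,-0.03,12,0,0,-0.9,-0.03,12]';python3 -m pendant '[0,0,-0.9,-0.03,12,0,0,-0.9,-0.03,12]';python3 -m pendant '[0,0,-0.9,-0.03,12,0,0,-0.9,-0.03,12]';python3 -c "
from bench import sensors
q=sensors.sense();print(q['wrist_torque'])"
```

```text
time: 8.97
tool_pos: [511.1, -47.0, 144.5]
tcp_rot: [178.3, -0.5, 8.7]
ft_force: [-4.4, -0.2, 6.9]
finger_gap: 17.3
time: 9.13
tool_pos: [510.9, -47.0, 144.2]
tcp_rot: [178.3, -0.5, 5.2]
ft_force: [-4.6, -0.7, 8.5]
finger_gap: 17.6
time: 9.3
tool_pos: [510.8, -47.0, 144.0]
tcp_rot: [178.3, -0.5, 1.6]
ft_force: [-4.3, -0.8, 6.8]
finger_gap: 17.2
[0.08600725 1.07483874 0.18110846]
```

```bash
python3 -m pendant '[0.2,0,-0.9,-0.03,12,0.2,0,-0.9,-0.03,12]';python3 -m pendant '[0.2,0,-0.9,-0.03,12,0.2,0,-0.9,-0.03,12]';python3 -c "
from bench import sensors
q=sensors.sense();print(q['wrist_torque'])"
```

```text
time: 9.47
tool_pos: [511.1, -47.2, 143.7]
tcp_rot: [178.3, -0.5, -2.0]
ft_force: [-4.0, -0.8, 8.1]
finger_gap: 17.7
time: 9.63
tool_pos: [511.1, -47.3, 143.4]
tcp_rot: [178.3, -0.4, -5.6]
ft_force: [-6.5, -0.4, 8.2]
finger_gap: 17.6
[0.15055428 1.25021119 0.23296404]
```

```bash
python3 -m pendant '[0.2,0,-0.9,-0.025,12]';python3 -m pendant '[0.2,0,-0.9,-0.025,12]';python3 -c "
from bench import sensors
q=sensors.sense();print(q['wrist_torque'])"
```

```text
time: 9.72
tool_pos: [511.1, -47.3, 143.3]
tcp_rot: [178.3, -0.4, -7.1]
ft_force: [-6.7, 0.1, 9.5]
finger_gap: 17.8
time: 9.8
tool_pos: [511.1, -47.2, 143.3]
tcp_rot: [178.3, -0.4, -8.6]
ft_force: [-4.7, 1.2, 9.1]
finger_gap: 17.2
[0.40135465 1.21193568 0.20491374]
```

```bash
cat > w.sh <<'E'
python3 -c "
from bench import sensors
q=sensors.sense();print('Mz',q['wrist_torque'][2],'j6',q['joint_efforts'][5])"
E
python3 -m pendant '[0.1,0,-0.9,-0.025,12]';sh w.sh;python3 -m pendant '[0.1,0,-0.9,-0.025,12]';sh w.sh;
```

```text
time: 9.88
tool_pos: [511.2, -46.9, 143.2]
tcp_rot: [178.3, -0.4, -10.1]
ft_force: [-4.1, 3.1, 7.0]
finger_gap: 17.3
Mz 0.2503069917910489 j6 -0.36568776704370975
time: 9.97
tool_pos: [511.4, -46.3, 143.2]
tcp_rot: [178.4, -0.4, -11.6]
ft_force: [-3.9, 4.0, 7.6]
finger_gap: 17.2
Mz 0.2412788544844742 j6 -0.37457979284226894
```

```bash
python3 -m pendant '[0.1,0,-0.7,-0.02,12]';sh w.sh;python3 -m pendant '[0.1,0,-0.7,-0.02,12]';sh w.sh;
```

```text
time: 10.05
tool_pos: [511.6, -45.6, 143.1]
tcp_rot: [178.5, -0.4, -12.8]
ft_force: [-2.9, 2.3, 5.0]
finger_gap: 17.8
Mz 0.16730756807103936 j6 -0.19421719014644623
time: 10.13
tool_pos: [511.7, -45.0, 143.1]
tcp_rot: [178.5, -0.4, -13.9]
ft_force: [-5.1, -0.4, 6.9]
finger_gap: 17.3
Mz 0.395766476879123 j6 -0.11100750183686614
```

```bash
python3 -m pendant '[0,0,-0.7,-0.02,12]';sh w.sh;python3 -m pendant '[0,0,-0.7,-0.02,12]';sh w.sh;
```

```text
time: 10.22
tool_pos: [511.8, -44.8, 143.1]
tcp_rot: [178.5, -0.4, -15.1]
ft_force: [-4.8, -2.1, 6.9]
finger_gap: 17.6
Mz 0.9331604777266264 j6 0.4341312311589718
time: 10.3
tool_pos: [511.9, -44.8, 143.1]
tcp_rot: [178.5, -0.4, -16.2]
ft_force: [-3.9, -2.1, 6.0]
finger_gap: 17.7
Mz 1.394011921699327 j6 0.921928659081459
```

The stop is reached: twist rose sharply, to 1.4 N m, which is above the intended 0.7. I'm backing the load off immediately.

```bash
python3 -m pendant '[0,0,0,0.015,12]';sh w.sh;
```

```text
time: 10.38
tool_pos: [511.8, -44.8, 143.2]
tcp_rot: [178.5, -0.4, -15.3]
ft_force: [-1.1, -1.3, -2.5]
finger_gap: 17.4
Mz 0.7563747093423473 j6 2.001963257789612
```

```bash
python3 -m pendant '[0,0,0,0.008,12]';sh w.sh; python3 -m pendant '[0,0,0,0,12]';sh w.sh;python3 - <<'E'
from bench import viewer
from h import *
for n in ["wrist","scene"]:
    s=viewer.snapshot(n); cv2.imwrite(f"pics/{n}5.png",s["frame"] if n=="wrist" else cv2.resize(s["frame"][110:240,180:310],(600,600)))
E
```

```text
time: 10.47
tool_pos: [511.9, -44.8, 143.2]
tcp_rot: [178.5, -0.4, -14.7]
ft_force: [-0.9, -1.1, -0.8]
finger_gap: 17.0
Mz 0.4371404021852956 j6 0.6583340093493462
time: 10.55
tool_pos: [511.9, -44.8, 143.1]
tcp_rot: [178.5, -0.4, -14.7]
ft_force: [-0.8, -1.7, 1.1]
finger_gap: 17.5
Mz 0.4463302703127954 j6 0.31780960969626904
```

View pics/scene5.png

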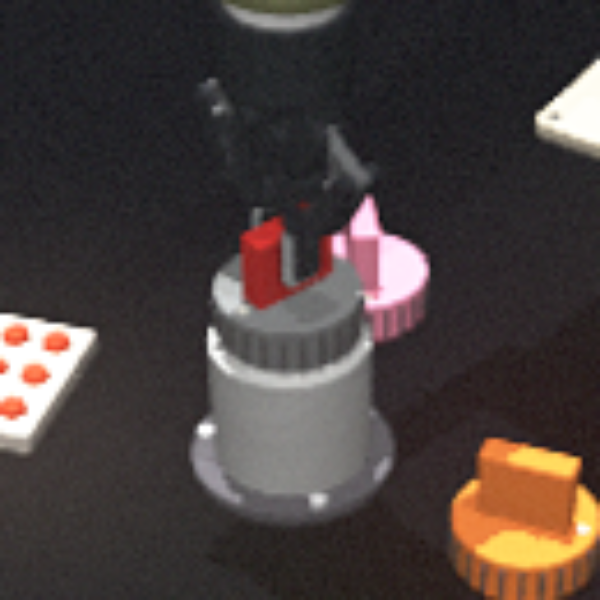

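View pics/wrist5.png

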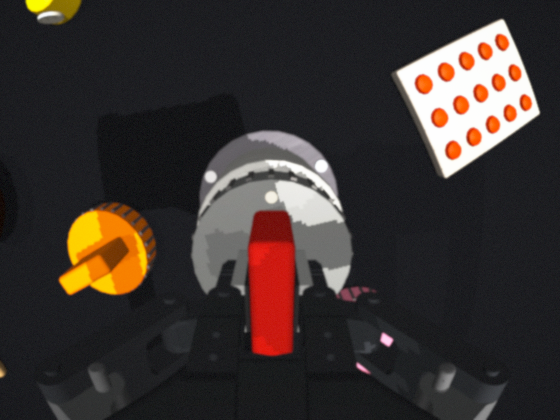

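The wrist view shows the bar (x≈270) still aligned with the pads, so there was no slip. Letting go, then measuring the height.

```bash
python3 -m pendant '[0,0,0,0,19]' 20;sh w.sh; python3 -m pendant '[0,0,0,0,24,0,0,0,0,40,0,0,0,0,60,0,0,0,0,85]'; python3 -m pendant '[0,0,0,0,85,0,0,0,0,85,0,0,0,0,85]'
```

```text
time: 10.73
tool_pos: [511.9, -44.8, 143.0]
tcp_rot: [178.5, -0.4, -14.7]
ft_force: [-0.0, -1.2, -0.6]
finger_gap: 19.1
Mz -0.009142025950719068 j6 -0.06001501344144344
time: 11.07
tool_pos: [512.1, -44.6, 142.7]
tcp_rot: [178.5, -0.4, -14.8]
ft_force: [-0.2, 0.1, 0.7]
finger_gap: 59.5
time: 11.32
tool_pos: [512.2, -44.5, 142.7]
tcp_rot: [178.6, -0.4, -14.8]
ft_force: [0.5, -0.5, -0.0]
finger_gap: 85.3
```

```bash
python3 -m pendant '[0,0,8,0,85,0,0,15,0,85,0,0,20,0,85,0,0,20,0,85,0,0,20,0,85,0,0,5,0,85,0,0,0,0,85,0,0,0,0,85]'; cat > meas.py <<'E'
from bench import viewer
from h import *
import sys
tag=sys.argv[1]
s=viewer.snapshot("wrist");cv2.imwrite(f"pics/w{tag}.png",s["frame"]);f=s["frame"].astype(int)
V=s["view"];R=V[:3,:3];o=-R.T@V[:3,3]
v,u=np.nonzero(s["z_map"]>0)
x,y=u-s["cx"],v-s["cy"];r=np.hypot(x,y)+1e-9;th=r/s["fx"]
d=np.c_[x/r*np.tan(th),y/r*np.tan(th),np.ones(len(r))]*s["z_map"][v,u][:,None]
W=d@R+o
near=np.hypot(W[:,0]-511,W[:,1]+44)<75
col=f[v,u];redm=(col[:,2]>110)&(col[:,1]<70)&(col[:,0]<70)
Q=W[near&redm&(W[:,2]>150)];h=np.percentile(Q[:,2],50);Q=Q[Q[:,2]>h-5]
print("bar top z",np.median(Q[:,2]),cv2.minAreaRect(Q[:,:2].astype(np.float32)))
L=W[near&~redm&(W[:,2]>122)&(W[:,2]<150)&(np.hypot(W[:,0]-511,W[:,1]+44)<36)]
for k in range(3):
    c=np.linalg.lstsq(np.c_[L[:,:2]-[511,-44],np.ones(len(L))],L[:,2],rcond=None)[0]
    e=L[:,2]-np.c_[L[:,:2]-[511,-44],np.ones(len(L))]@c; L=L[abs(e)<max(2,2*np.std(e))]
print("lid top z",c[2],"tilt deg",np.degrees(c[:2]),len(L))
E
python3 meas.py 6
```

```text
time: 11.98
tool_pos: [510.8, -44.2, 236.1]
tcp_rot: [178.5, -0.3, -14.8]
ft_force: [0.5, 0.1, -0.3]
finger_gap: 85.0
bar top z 176.1646854937748 ((510.3069763183594, -44.169708251953125), (17.442041397094727, 55.71260070800781), 77.19821166992188)
lid top z 130.3792171244377 tilt deg [-0.05294534 -0.01679529] 4164
```

View pics/w6.png

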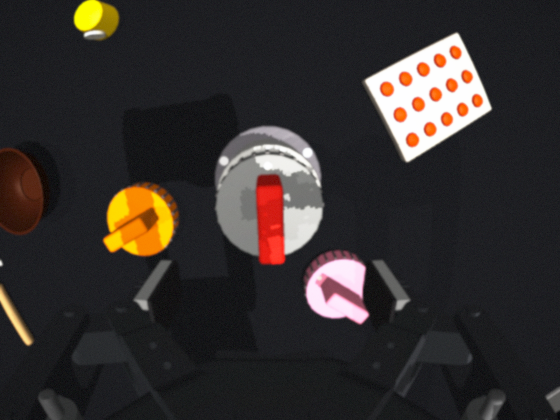

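```bash
python3 - <<'E'
from h import *
s=dict(np.load("pics/wrist1.npz"));f=s["frame"].astype(int)
V=s["view"];R=V[:3,:3];o=-R.T@V[:3,3]
v,u=np.nonzero(s["z_map"]>0)
x,y=u-s["cx"],v-s["cy"];r=np.hypot(x,y)+1e-9;th=r/s["fx"]
d=np.c_[x/r*np.tan(th),y/r*np.tan(th),np.ones(len(r))]*s["z_map"][v,u][:,None]
W=d@R+o
C=[511,-44]
n=np.hypot(W[:,0]-511,W[:,1]+44)
col=f[v,u];redm=(col[:,2]>110)&(col[:,1]<70)&(col[:,0]<70)
L=W[~redm&(n<36)&(abs(W[:,2]-143)<8)]
for k in range(3):
    A=np.c_[L[:,:2]-C,np.ones(len(L))];c=np.linalg.lstsq(A,L[:,2],rcond=None)[0]
    e=L[:,2]-A@c; L=L[abs(e)<max(2,2*np.std(e))]
print("before lid top",c[2],np.degrees(c[:2]),len(L))
B=W[redm&(n<60)&(W[:,2]>184)];print(np.median(B[:,2]))
E
sed -i 's/^print("lid top/Z=W[(W[:,2]<8)\&(W[:,2]>-8)]; print("table z",np.median(Z[:,2]))\nprint("lid top/' meas.py; python3 meas.py 7
python3 - <<'E'
from h import *
s=dict(np.load("pics/wrist1.npz"))
V=s["view"];R=V[:3,:3];o=-R.T@V[:3,3]
v,u=np.nonzero(s["z_map"]>0)
x,y=u-s["cx"],v-s["cy"];r=np.hypot(x,y)+1e-9;th=r/s["fx"]
W=(np.c_[x/r*np.tan(th),y/r*np.tan(th),np.ones(len(r))]*s["z_map"][v,u][:,None])@R+o
print("table before",np.median(W[abs(W[:,2])<8][:,2]))
E
```

```text
before lid top 144.30415573486638 [-0.03308918 -0.01910264] 4215
190.09267578436484
bar top z 176.17431873594177 ((510.08544921875, -44.24284744262695), (17.622339248657227, 56.05485153198242), 77.0643081665039)
table z 0.40436687884800904
lid top z 130.37828978384297 tilt deg [ 0.01541927 -0.05460633] 4163
table before 0.4096074976466184
```

The lid sank 13.9 mm and sits level. The nominal figure is 14.2 mm, so it may be about 4° short. I'll regrasp and feel the stop once more, gently.

```bash
python3 -m pendant '[0,0,-5,0.033,85,0,0,-20,0,85,0,0,-22,0,85,0,0,-20,0,85,0,0,-13,0,85,0,0,0,0,85,0,0,0,0,85]'; sh w.sh
```

```text
time: 12.67
tool_pos: [505.1, -43.2, 143.5]
tcp_rot: [178.5, 0.4, -12.8]
ft_force: [0.6, 0.2, 0.6]
finger_gap: 84.9
Mz 0.017923196714486365 j6 0.003792929492192343
```

```bash
python3 -m pendant '[5,-1,2,0,60,0.5,0,0,0,45]'; python3 -m pendant '[0,0,0,0,30]'; python3 -m pendant '[0,0,0,0,22]'
```

```text
time: 12.83
tool_pos: [510.2, -44.2, 145.3]
tcp_rot: [178.5, 0.5, -12.8]
ft_force: [0.5, -0.7, -0.0]
finger_gap: 63.5
time: 12.92
tool_pos: [510.8, -44.3, 146.0]
tcp_rot: [178.5, 0.5, -12.8]
ft_force: [-0.0, 0.1, 0.1]
finger_gap: 51.2
time: 13.0
tool_pos: [511.6, -44.5, 147.1]
tcp_rot: [178.5, 0.4, -12.8]
ft_force: [0.4, -0.1, -0.7]
finger_gap: 38.6
```

```bash
python3 -m pendant '[-0.5,0,-2,0,22]'; python3 -m pendant '[-0.3,0,-0.5,0,20]'; python3 -m pendant '[0,0,0,0,12]' 30;python3 -m pendant '[0,0,0,0,12]';sh w.sh; python3 -m pendant '[0,0,0,0,12]';sh w.sh
```

```text
time: 13.08
tool_pos: [512.1, -44.6, 146.3]
tcp_rot: [178.5, 0.3, -12.8]
ft_force: [-0.2, 0.3, 0.6]
finger_gap: 25.2
time: 13.17
tool_pos: [512.1, -44.8, 146.2]
tcp_rot: [178.5, 0.2, -12.8]
ft_force: [-0.4, -1.2, -0.0]
finger_gap: 20.0
time: 13.25
tool_pos: [512.3, -44.8, 146.7]
tcp_rot: [178.5, 0.2, -12.8]
ft_force: [-0.4, -0.5, -1.4]
finger_gap: 17.4
time: 13.33
tool_pos: [512.2, -44.8, 146.7]
tcp_rot: [178.5, 0.2, -12.8]
ft_force: [0.6, -0.1, -1.9]
finger_gap: 17.8
Mz 0.007668647013410042 j6 0.001143775625678245
time: 13.42
tool_pos: [512.2, -44.8, 146.6]
tcp_rot: [178.5, 0.2, -12.9]
ft_force: [0.3, -1.0, -0.8]
finger_gap: 17.5
Mz -0.033398296754761345 j6 -0.017793949227780104
```

```bash
python3 -m pendant '[0,0,-0.3,-0.008,12]';sh w.sh; python3 -m pendant '[0,0,-0.3,-0.008,12]';sh w.sh
```

```text
time: 13.5
tool_pos: [512.1, -44.8, 146.5]
tcp_rot: [178.5, 0.2, -13.3]
ft_force: [-3.6, 0.1, 4.2]
finger_gap: 17.5
Mz 0.08510872937682527 j6 -0.2788703888654709
time: 13.58
tool_pos: [512.1, -44.8, 146.5]
tcp_rot: [178.5, 0.2, -13.8]
ft_force: [-2.2, -0.7, 4.4]
finger_gap: 17.9
Mz 0.23883071113159507 j6 -0.04660972044803202
```

```bash
python3 -m pendant '[0,0,-0.3,-0.008,12]';sh w.sh
```

```text
time: 13.67
tool_pos: [512.0, -44.8, 146.5]
tcp_rot: [178.5, 0.2, -14.3]
ft_force: [-2.3, 0.2, 4.3]
finger_gap: 17.8
Mz 0.36149008673566324 j6 0.17689320724457502
```

```bash
python3 -m pendant '[0,0,-0.2,-0.007,12]';sh w.sh; python3 -m pendant '[0,0,0,-0.003,12]';sh w.sh
```

```text
time: 13.75
tool_pos: [512.0, -44.8, 146.5]
tcp_rot: [178.5, 0.2, -14.7]
ft_force: [-2.2, -0.5, 2.6]
finger_gap: 17.4
Mz 0.5910707001122459 j6 0.4386712610721588
time: 13.83
tool_pos: [512.0, -44.8, 146.6]
tcp_rot: [178.5, 0.2, -14.9]
ft_force: [-1.3, 0.4, 1.4]
finger_gap: 17.6
Mz 0.6535969863500778 j6 0.688480194658041
```

It's a firm stop: torque rises linearly with no further travel. Unloading and releasing.

```bash
python3 -m pendant '[0,0,0,0.015,12]';sh w.sh; python3 -m pendant '[0,0,0,0.005,12]';sh w.sh; python3 -m pendant '[0,0,0,0,19,0,0,0,0,26,0,0,0,0,50,0,0,0,0,85,0,0,0,0,85,0,0,0,0,85,0,0,0,0,85]' 20; sh w.sh
```

```text
time: 13.92
tool_pos: [512.1, -44.8, 146.6]
tcp_rot: [178.5, 0.2, -14.1]
ft_force: [-1.1, -0.2, 1.5]
finger_gap: 17.8
Mz 0.09973625521556287 j6 0.9229793585836887
time: 14.0
tool_pos: [512.2, -44.9, 146.5]
tcp_rot: [178.5, 0.1, -13.7]
ft_force: [-1.2, -0.8, 2.9]
finger_gap: 17.5
Mz 0.08220431773791657 j6 0.09254909818992019
time: 14.58
tool_pos: [512.3, -44.7, 145.6]
tcp_rot: [178.5, 0.2, -13.7]
ft_force: [0.4, 0.7, -0.3]
finger_gap: 83.8
Mz -0.031028790573803217 j6 0.0003665011445264099
```

```bash
python3 -m pendant '[0,0,8,0,85,0,0,15,0,85,0,0,20,0,85,0,0,20,0,85,0,0,20,0,85,0,0,5,0,85,0,0,0,0,85,0,0,0,0,85,0,0,0,0,85]'; python3 meas.py 8; python3 - <<'E'
from bench import viewer
from h import *
for n in ["top","scene"]:
    cv2.imwrite(f"pics/{n}9.png",viewer.snapshot(n)["frame"])
E
```

```text
time: 15.33
tool_pos: [510.7, -44.4, 238.3]
tcp_rot: [178.5, 0.3, -13.7]
ft_force: [0.2, 0.3, 0.1]
finger_gap: 84.9
bar top z 176.2128156308179 ((510.2546081542969, -44.027099609375), (17.579734802246094, 55.80051803588867), 77.59449768066406)
table z 0.4072923877550352
lid top z 130.3757069359641 tilt deg [-0.02761677 -0.02341763] 4087
```

View pics/scene9.png

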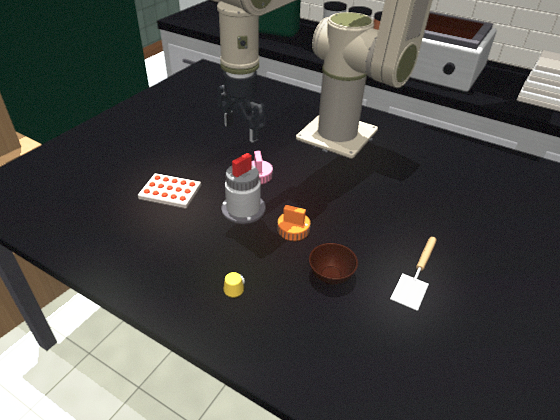

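The scene view shows the lid low on the canister at (241,180). The bowl (333,265), mould (170,190), spatula and timer (234,285) are all at their starting pixels, and the gripper is clear. Handing in.

```bash
python3 -c "
from bench import job
print(job.hand_in())"
```

```text
the job is handed in; nothing more can be done
None
```

The lid is screwed on to its stop and released, and the job is handed in. One limit may have been exceeded: on first meeting the stop, the wrist twist briefly read about 1.4 N m. That is above the 0.7 N m guide. I backed it off within one step, but I can't rule out that it broke the 60 N limit between lid and canister.

- **Backward turn:** I turned the lid about 41° anticlockwise with roughly 5 N of downward force. It then dropped about 9.6 mm into the thread start.
- **Forward turn:** I turned it clockwise until it met the stop, about 78° from the gap. After letting go, I gripped it again and twisted to 0.65 N m, and it would go no further.
- **Final height:** The lid is level and sank 13.9 mm in total, against the nominal 14.2 mm. The 0.3 mm difference is within the 2 mm camera calibration, and the bar's angle did not change after the second twist.
- **Surroundings:** In the last scene picture the bowl, mould, spatula and timer looked unmoved, and the gripper was open and clear. The robot clock read about 15.4 s of the 61 s allowed.

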